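# Swing the cutting press's beam over the red die

### The arm

A 6-joint arm with a two-finger parallel gripper is mounted at the origin on the work surface. World frame = base frame: x ahead of the robot, y to its left, z up, the work surface at z = 0. Lengths are in m, angles in rad, forces in N, time in s.
With the tool pointing down it reaches from about 0.25 to 0.725 m from the base axis. Payload 4 kg.
Tool frame: the origin (TCP) lies midway between the tips of the shut fingers; the grasp point (between the pads) lies bot.pinch_z behind it (bot.pinch_z is the distance from the TCP to the grasp point, in m); z points along the fingers, y is the direction in which the jaws open and shut (so a half turn about z gives the same grasp; the last joint's range is limited). The gripper opens to 85 mm and grips with 20 to 120 N. Pads are 22 mm wide; open, the fingers measure 114 mm over their backs; the gripper's body (76 mm by 85 mm) begins 54 mm behind the grasp point. The pads swing forward as they close: fully open they stand 13 mm farther back than shut.
Start: joints at [-1.272, 0.241, 0.005, 1.335, 0, 1.571], TCP at [0.147, -0.478, 0.231] pointing down, gripper open.
Joint ranges: [-2.72, 2.72], [-1.05, 1.87], [-1.09, 1.28], [-1.99, 2.15], [-1.42, 1.44], [-3.14, 3.14]. Speed limits (rad/s): [2.79, 2.79, 3.14, 3.14, 3.14, 3.14].

### API

Orientations are given as a unit quaternion [x, y, z, w].
In Python, from workcell import bot gives the robot as it stands. The module is installed in compiled form; this text tells all that it offers.
- The arm moves only by the tool move_arm, never from a script. Its argument "series" is a list that holds one entry, the list of rows, each a list of 7 numbers: the shift along the world's x, y, z in cm, then the turn, a rotation vector about the world's x, y, z in degrees, then the opening, from 0 (shut) to 1 (fully open). A call has exactly 5 rows; each row shifts and turns the pose as measured when the row begins; what a row does not reach is not made up. A row lasts 1/10 s, in which the tool goes at most 50 mm and 8.59 degrees, less where a joint would pass 70% of its speed; a pose out of reach is approached as far as the arm can. A call with a gripper value outside its range is refused whole. The fingers move at their own pace and stop on an object; the grip force is fixed at half the most. Time passes only in rows, so rows that do not move let the fingers close, or fill a call up. It gives the time, the measured TCP pose, the force and the opening at its end, in the units of the state.
- bot.get_obs(): the state, without advancing time (a new reading comes with each control period).
- bot.camera(name): name is "scene" or "top" or "wrist"; returns (picture, depth): 400x640x3 uint8, red, green, blue; 400x640 float32, m along the optical axis (not along the pixel's ray), 0 where there is no reading.
- bot.camera_info(name): a dict with "vfov" (degrees; the focal length in pixels is half the picture's height over the tangent of half this angle, whatever the lens; pixels are square), "cx", "cy" (the principal point, pixels), "k1" (the pictures are not rectified: a ray, as slopes to the right and down, at radius r is drawn at 1 + k1 r^2 times it, then the intrinsics apply), "cam_to_world" (4x4, takes a point from camera to world coordinates); the wrist camera has in their place "tool_from_camera" (4x4, takes a point from camera to tool coordinates, whose origin is the TCP and whose axes are the flange's). Camera axes: x right, y down, z forward; pixel columns grow to the right and rows downward; lengths in m; the calibration is good to about 2 mm. A picture is of the moment at which its call begins: read the wrist's pose just before it. camera_info takes no time and is no camera call.
- bot.job_done(): hands the job in, once; it reports no verdict.
Trained networks look in the newest picture that a camera, given by its name, has taken for a name from the list of things; names that differ only in an ending like _2 or _b are one class to them, and where a whole thing is asked for, a point or a joint stands for the part that bears it (a point fixed in the world has none). Each returns a list of dicts, best first, with "confidence" (0 to 1); they miss things now and then, are a little off and sometimes report something else, mostly with a low value. They report only what shows in the picture. A call takes as long as a camera call. They do not tell look-alikes from the thing itself.
- bot.find_in(camera, target): "at" ([x, y, z] in m, in world coordinates, good to about 4 mm: the middle of the surface that is visible of it).
The state is a dict: "clock": time; "joint_pos": joint angles; "joint_vel": joint speeds; "tau": joint torques, N m; "eef_pos": TCP position; "tool_rot": TCP orientation; "ft_force": force on the tool from outside, world axes, zero at the start; "ft_torque": the same for the moment, N m; "grip_width": finger opening in m.
Only numpy, scipy, OpenCV 4.12 (cv2) and the standard library are available. Lean on these libraries where they do the work, as an engineer would, in place of code of your own. Each camera call takes 0.05 s, during which the arm holds its last target.

### The job

Get the swing-arm press on the black cutting board ready to cut: with the fingertips, first slide the white rivet tin along the board, away from the column, until all of it is outside the yellow arc. Then push the green beam round with a fingertip until its pad stands squarely over the red die and leave it there. Do not lift or tip the tin, do not let the beam touch it, and leave both dies and everything else where they are.

Things in the scene. Friction and masses are not known exactly. Their poses are not given: they have to be found in the camera images.
- column (a point): Pivot axis of the press, at the top of the fixed black board, 15 mm above the bench; z up. The board spans x -400 (robot side) to +60, y +-210 mm from here. Steel column radius 26 mm, foot flange radius 40, 10 high; the beam's hub on top has radius 42, its top 105 mm above here. A flat yellow arc of radius 235 mm about this axis, on the robot's side, bounds the beam's sweep.
- beam_pad (a point): Centre of the underside of the pad at the free end of the green beam, 190 mm from the column's axis, 70 mm above the bench; x points along the beam to the column, z up. The end block is 90 mm wide, 72 along the beam, 28 high (70 to 98 mm above the bench), with a 16 mm white dot on top of its centre; the arm to the hub is 50 mm wide, as high. It passes freely over the dies.
- beam (a joint): Swing angle of the beam about the upright column in rad: 0 points along the column point's -x (to the robot), growing anticlockwise seen from above (to -y). Starts between -0.95 and -0.75, limits +-1.35. It turns stiffly (about 1.5 to 3 N at its end when pushed slowly), has no spring and stays where it is left.
- tin_mid (a point): Centre (half-way up) of the white round rivet tin with a brass lid, 64 mm in diameter, 70 mm high, about 0.25 kg, loose on the board and upright, z up. It stands inside the yellow arc between the beam and the dies and is too tall to pass under the beam.
- die_red_mid (a point): Centre, half-way up, of the red cutting die: an open D-shaped steel strip with a cross bar, about 51 by 54 mm and 25 mm high, loose on the board about 190 mm from the column's axis. z up.
- die_blue_mid (a point): Centre of the blue cutting die, otherwise the same as the red one; the two may stand in either order.
- tape: Yellow roll of tape, 68 mm across, 24 mm high, on the front of the board; origin at the centre of its underside. Leave alone.
- glue: Amber jar with a black cap, 54 mm across, 75 mm high, on the front of the board; origin at the centre of its underside. Leave alone.
- mallet: Mallet with a black rubber head lying on the bench: wooden handle along its x, head across its +x end, 100 mm long and 64 mm high; origin on the bench below its middle. Leave alone.
- water: Clear bottle, 72 mm across, 220 mm high; origin at the centre of its underside. Leave alone.
- spool: Orange thread spool, 48 mm across, 58 mm high; origin at the centre of its underside. Leave alone.
Not all that is in view belongs to the job. Of the things shaped like the part that bears die_red_mid, the red one is meant. Of the things that look like the part that bears tin_mid, the smaller one is meant.

How it is judged:
On the way, in this order (a step that is already met when the one before it is completed fails the run):
1. the tin stands wholly outside the yellow arc (horizontal distance between tin_mid and column above 0.265 m), for 0.2 s.
2. the beam's pad is over the red die (horizontal distance between beam_pad and die_red_mid below 0.012 m), for 0.2 s.
At the end, for the whole second after the job is handed in: The pad's centre is within 12 mm (horizontally) of the red die's centre and the beam is at rest; the tin stands upright on the board, its centre at least 265 mm from the column's axis (all of it outside the yellow arc) (horizontal distance between beam_pad and die_red_mid below 0.012 m and horizontal distance between tin_mid and column above 0.265 m and velocity of joint beam between -0.03 and 0.03 rad/s and angle between tin_mid's own z axis and vertical below 0.1 rad and z of tin_mid in the frame of column above 0.028 m); the robot touches nothing.
It fails at once if the beam touches the tin (contact force between beam and tin above 0.3 N).
It fails at once if the tin is lifted off the board (z of tin_mid in the frame of column above 0.047 m).
It fails at once if the tin is tipped over (angle between tin_mid's own z axis and vertical above 0.4 rad).
It fails at once if a cutting die is shifted by more than 6 mm (distance of any of die_red_mid, die_blue_mid from where it was at the start of the episode above 0.006 m).
It fails at once if another thing on the bench is moved by more than 15 mm (distance of any of tape, glue, mallet, water, spool from where it was at the start of the episode above 0.015 m).
It also fails if it takes over 64 s, if anything falls off the work surface, if the arm or the gripper's body presses on something with over 40 N, if the wrist force passes 120 N, or if a joint passes its speed limit or range.

## Working session

There is one attempt and no reset: what is moved stays moved. The work goes in short steps, Python scripts to look and compute and a tool call to move; the robot and the scene stay as the last step left them, time stands still between calls to the robot, and variables do not carry over. Pictures are saved under pics/ and viewed, and the job is handed in when it is done.

Besides the shell and the picture viewer there is one more tool, called after "Request:" as name(argument=value, ...) on one line, values as JSON. move_arm: Moves the arm, as the interface text tells. Its arguments: {"type":"object","properties":{"series":{"type":"array","items":{"type":"array","items":{"type":"array","items":{"type":"number"}}}}},"required":["series"]}

```bash
mkdir -p pics; cat > h.py <<'E'
import numpy as np, cv2
from workcell import bot
def px2w(cam,u,v,d,info=None):
    i=info or bot.camera_info(cam); f=200/np.tan(np.radians(i['vfov'])/2)
    K=np.array([[f,0,i['cx']],[0,f,i['cy']],[0,0,1]])
    p=cv2.undistortPoints(np.array([[[u,v]]],float),K,np.array([i['k1'],0,0,0,0.]))[0,0]
    return (i['cam_to_world']@np.array([p[0]*d,p[1]*d,d,1]))[:3]
def ray_z(cam,u,v,z):
    a=px2w(cam,u,v,0.0);b=px2w(cam,u,v,1.0);t=(z-a[2])/(b[2]-a[2]);return a+t*(b-a)
def save(n,im): cv2.imwrite('pics/'+n,im[:,:,::-1])
E
python3 - <<'E'
from h import *
o=bot.get_obs();print(o['clock'],o['eef_pos'],o['tool_rot'],bot.pinch_z)
for c in('top','scene'):
    im,d=bot.camera(c);save(c+'0.png',im);np.save(c+'0.npy',d);print({k:v for k,v in bot.camera_info(c).items()})
for t in['tin_mid','die_red_mid','die_blue_mid','beam_pad','beam','tape','glue','mallet','water','spool']:
    try: print(t,[(np.round(r['at'],3).tolist(),round(r['confidence'],2)) for r in bot.find_in('top',t)])
    except Exception as e: print(t,e)
E
```

```text
0.0 [ 0.14700504 -0.4772333   0.23040625] [ 9.88860468e-01  1.48841666e-01 -1.52122810e-04 -1.05319725e-03] 0.0187
{'vfov': 54.40360167798967, 'cx': 321.8275861990551, 'cy': 200.54015878417442, 'k1': -0.09324069579481116, 'cam_to_world': array([[ 0.0196075 , -0.99077867,  0.13406408,  0.3566586 ],
       [-0.99980146, -0.01895464,  0.00614452, -0.02151297],
       [-0.00354672, -0.13415794, -0.99095361,  1.23776825],
       [ 0.        ,  0.        ,  0.        ,  1.        ]])}
{'vfov': 55.392716182994675, 'cx': 324.73033165004506, 'cy': 203.25942008330037, 'k1': 0.01742589133433872, 'cam_to_world': array([[ 0.31419159,  0.74767881, -0.58502996,  1.10510168],
       [ 0.94929572, -0.2402798 ,  0.20273938, -0.19335418],
       [ 0.01101305, -0.61906544, -0.78526218,  0.86718745],
       [ 0.        ,  0.        ,  0.        ,  1.        ]])}
tin_mid [([0.503, 0.084, 0.083], 0.75), ([0.294, 0.398, 0.098], 0.55)]
die_red_mid [([0.663, -0.252, 0.025], 0.66)]
die_blue_mid []
beam_pad [([0.651, 0.129, 0.102], 0.57)]
beam [([0.644, 0.129, 0.096], 0.58)]
tape [([0.383, 0.213, 0.036], 0.67)]
glue [([0.336, -0.052, 0.092], 0.58)]
mallet [([0.561, -0.459, 0.042], 0.82)]
water [([0.537, 0.434, 0.14], 0.92)]
spool [([0.437, 0.394, 0.06], 0.84), ([0.513, 0.001, 0.039], 0.41)]
```

View pics/top0.png

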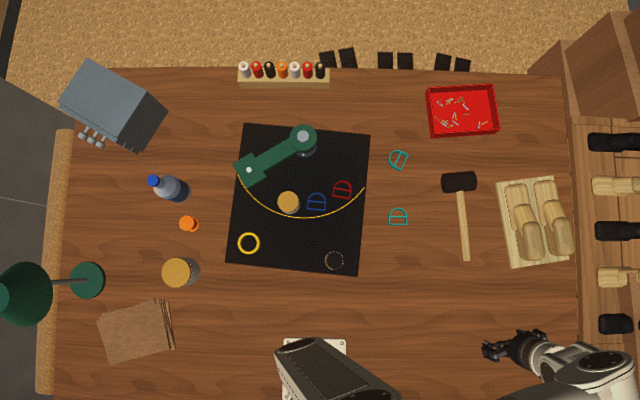

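View pics/scene0.png

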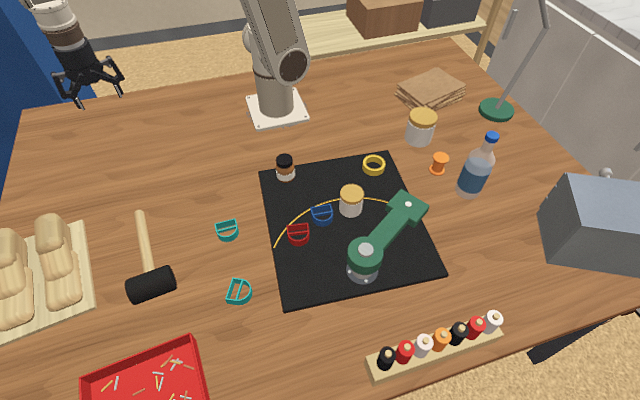

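The top view shows the small tin on the board at (288,202); its look-alike is the larger tin off the board at (178,272). The red die is at (342,189); the blue (316,201) and teal (398,159), (398,216) ones are its look-alikes. The beam's dot is at (249,170) and the hub at (303,136). I choose the tin at (288,202) and the red die at (342,189), and check them in a close crop.

```bash
python3 - <<'E'
from h import *
im=cv2.imread('pics/top0.png')
c=im[115:285,215:380];cv2.imwrite('pics/crop0.png',cv2.resize(c,None,fx=3.5,fy=3.5,interpolation=cv2.INTER_CUBIC))
hsv=cv2.cvtColor(im,cv2.COLOR_BGR2HSV)
def blob(lo,hi,box):
    m=cv2.inRange(hsv,lo,hi);x0,y0,x1,y1=box;k=np.zeros_like(m);k[y0:y1,x0:x1]=m[y0:y1,x0:x1];return k
for n,lo,hi,box,z in [('red',(0,120,60),(10,255,255),(325,175,360,205),.04),('red2',(170,120,60),(180,255,255),(325,175,360,205),.04),('blue',(105,120,60),(125,255,255),(300,185,330,215),.04)]:
    k=blob(lo,hi,box);p=cv2.findNonZero(k)
    if p is None: continue
    r=cv2.minAreaRect(p);print(n,len(p),r,cv2.boundingRect(p),ray_z('top',*r[0],z).round(4),ray_z('top',*p.mean((0,1)),z).round(4))
# yellow arc fit
k=blob((20,100,80),(35,255,255),(236,180,370,222));p=cv2.findNonZero(k)[:,0]
W=np.array([ray_z('top',*q,.015) for q in p])
from scipy.optimize import least_squares
f=lambda a:np.hypot(W[:,0]-a[0],W[:,1]-a[1])-.235
s=least_squares(f,[.7,0],loss='soft_l1',f_scale=.003);print('arc',s.x,len(p),np.abs(s.fun).mean())
m=cv2.inRange(hsv,(0,0,0),(180,255,50));m[:115]=0;m[285:]=0;m[:,:215]=0;m[:,380:]=0
cs=max(cv2.findContours(m,0,2)[0],key=cv2.contourArea);r=cv2.minAreaRect(cs);b=cv2.boxPoints(r);print('board',b)
P=np.array([ray_z('top',*q,.015) for q in b]);print(P.round(4))
E
```

```text
red 170 ((342.30767822265625, 188.96153259277344), (19.023263931274414, 18.238801956176758), 11.309932708740234) (332, 180, 20, 20) [ 0.5564 -0.0772  0.04  ] [ 0.554  -0.0778  0.04  ]
red2 4 ((338.4965515136719, 184.94137573242188), (1.3287277221679688, 12.041595458984375), 41.633541107177734) (334, 180, 9, 10) [ 0.5689 -0.0652  0.04  ] [ 0.5703 -0.0652  0.04  ]
blue 144 ((315.5, 201.5), (17.0, 19.0), 90.0) (306, 193, 20, 18) [0.5153 0.0055 0.04  ] [0.5143 0.0033 0.04  ]
arc [0.70262852 0.04639948] 223 0.007089532920592342
board [[224.67181 263.52762]
 [232.84125 175.70616]
 [365.2536  188.02359]
 [357.08417 275.84503]]
[[ 0.3173  0.2864  0.015 ]
 [ 0.5972  0.274   0.015 ]
 [ 0.565  -0.1515  0.015 ]
 [ 0.2885 -0.1279  0.015 ]]
```

View pics/crop0.png

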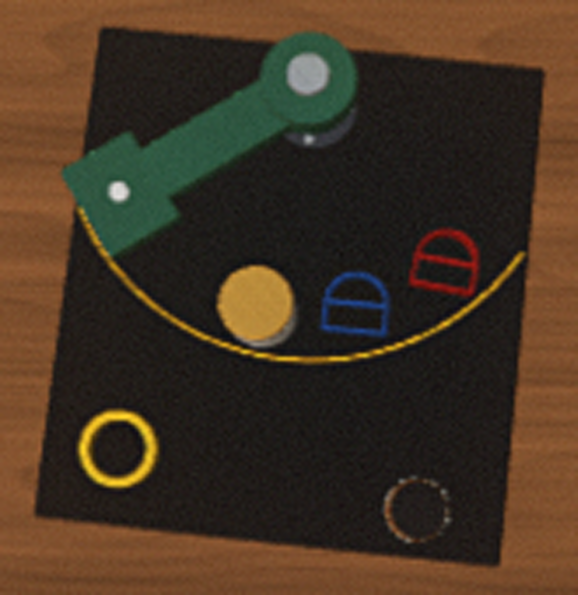

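The crop confirms it: a brass-lidded tin at (288,202) just inside the arc, a D-shaped red die at (342,189), blue next to it, the dot at (249,170).

```bash
cat > m.py <<'E'
from h import *
from scipy.optimize import least_squares
C=lambda x,y:(215+(x+.5)/3.5-.5,115+(y+.5)/3.5-.5)
im=cv2.imread('pics/top0.png');hsv=cv2.cvtColor(im,cv2.COLOR_BGR2HSV)
B=[ray_z('top',*C(*q),.015) for q in [(102,28),(543,70),(498,565),(36,516)]]
print('board',np.round(B,4).tolist(), 'sides',[np.linalg.norm(B[i]-B[i-1]).round(3) for i in range(4)])
far=(B[0]+B[1])/2;near=(B[2]+B[3])/2;ex=(far-near)/np.linalg.norm(far-near)
print('yaw',np.degrees(np.arctan2(ex[1],ex[0])),'col from board',far-.06*ex)
hub=ray_z('top',*C(308,79),.12);dot=ray_z('top',*C(118,191),.098);tin=ray_z('top',*C(256,304.5),.085)
print('hub',hub,'dot',dot,'tin',tin,'R',np.linalg.norm((hub-dot)[:2]))
k=cv2.inRange(hsv,(20,100,60),(35,255,255));k[:,:236]=0;k[:,372:]=0;k[:185]=0;k[222:]=0;k[190:216,275:303]=0
p=cv2.findNonZero(k)[:,0];W=np.array([ray_z('top',*q,.015) for q in p])
s=least_squares(lambda a:np.hypot(W[:,0]-a[0],W[:,1]-a[1])-.235,[.7,0],loss='soft_l1',f_scale=.002);print('arc',s.x,len(p),np.abs(s.fun).mean())
# depth checks on hub/tin/dot
d=np.load('top0.npy')
for u,v in[(303,134),(249,170),(288,202),(342,195)]: print(u,v,px2w('top',u,v,float(d[v,u])).round(4))
E
python3 m.py; python3 - <<'E'
import sys;sys.path.insert(0,'.')
from h import *
# tin lid & hub from depth
d=np.load('top0.npy')
for name,(u0,v0,u1,v1),lo,hi in[('tin',(272,186,304,218),.075,.095),('hub',(288,120,320,152),.105,.13),('red',(328,176,356,206),.03,.05),('blue',(302,188,330,216),.03,.05)]:
    P=np.array([px2w('top',u,v,float(d[v,u])) for v in range(v0,v1) for u in range(u0,u1)])
    P=P[(P[:,2]>lo)&(P[:,2]<hi)];r=cv2.minEnclosingCircle(P[:,:2].astype(np.float32));print(name,len(P),P.mean(0).round(4),r)
E
```

```text
board [[0.7755, 0.2477, 0.015], [0.7417, -0.1659, 0.015], [0.2878, -0.1274, 0.015], [0.3218, 0.2857, 0.015]] sides [np.float64(0.455), np.float64(0.415), np.float64(0.456), np.float64(0.415)]
yaw -4.821544337455147 col from board [0.69881801 0.04592378 0.015     ]
hub [0.6967242  0.04616505 0.12      ] dot [0.60152908 0.20796481 0.098     ] tin [0.50733834 0.08738498 0.085     ] R 0.18772658910157364
arc [0.70168716 0.04718219] 187 0.0013996397101547879
303 134 [0.7061 0.0453 0.1218]
249 170 [0.5984 0.2052 0.1014]
288 202 [0.5061 0.0866 0.0865]
342 195 [ 0.5411 -0.0777  0.0148]
tin 353 [0.509  0.089  0.0851] ((0.5094929337501526, 0.08886048942804337), 0.03177923709154129)
hub 592 [0.7006 0.0472 0.1118] ((0.7021757960319519, 0.0472334660589695), 0.04204608127474785)Traceback (most recent call last):
  File "<stdin>", line 6, in <module>
  File "h.py", line 4, in px2w
    i=info or bot.camera_info(cam); f=200/np.tan(np.radians(i['vfov'])/2)
              ~~~~~~~~~~~~~~~^^^^^
ValueError: time passes only in moves, steps and waits
```

Request:
move_arm(series=[[[2.3,3.1,0.5,0,0,8.4,0.35],[2.3,3.1,0.5,0,0,8.4,0.35],[2.3,3.1,0,0,0,8.4,0.35],[2.3,3.1,0,0,0,8.4,0.35],[2.3,3.1,0,0,0,8.4,0.35]]])

```text
clock: 1.1
eef_pos: [0.2629, -0.3218, 0.2412]
tool_rot: [0.866, 0.5, 0.0, 0.001]
ft_force: [1.0, -0.4, 0.4]
grip_width: 0.0294
```

Request:
move_arm(series=[[[2.3,3.1,0,0,0,8.4,0.35],[2.3,3.1,0,0,0,8.4,0.35],[2.3,3.1,0,0,0,8.4,0.35],[2.3,3.1,0,0,0,8.4,0.35],[2.3,3.1,0,0,0,8.4,0.35]]])

```text
clock: 1.6
eef_pos: [0.3817, -0.1601, 0.2427]
tool_rot: [0.623, 0.782, 0.001, 0.003]
ft_force: [1.0, -0.6, 0.5]
grip_width: 0.0297
```

Request:
move_arm(series=[[[2.3,3.1,0,0,0,8.4,0.35],[2.3,3.1,0,0,0,8.4,0.35],[2.3,3.1,0,0,0,8.4,0.35],[2.3,3.1,0,0,0,8.4,0.35],[2.3,3.1,0,0,0,8.4,0.35]]])

```text
clock: 2.1
eef_pos: [0.5008, 0.0026, 0.244]
tool_rot: [0.293, 0.956, 0.003, 0.004]
ft_force: [0.9, -0.6, 0.5]
grip_width: 0.0298
```

```bash
cat > st.py <<'E'
from h import *
from scipy.spatial.transform import Rotation as R
o=bot.get_obs();M=R.from_quat(o['tool_rot']).as_matrix()
print(o['clock'],o['eef_pos'].round(4),'z',M[:,2].round(3),'yang',np.degrees(np.arctan2(M[1,1],M[0,1])).round(1),o['ft_force'].round(2),o['grip_width'],np.round(o['joint_pos'],2))
E
python3 st.py
```

```text
2.1 [0.5008 0.0026 0.244 ] z [ 0.01   0.003 -1.   ] yang 56.0 [ 0.87 -0.58  0.51] 0.02980414885088255 [0.   0.23 0.02 1.35 0.   0.6 ]
```

Request:
move_arm(series=[[[2.2,2.4,0,0,0,7.3,0.35],[2.2,2.4,0,0,0,7.3,0.35],[2.2,2.4,0,0,0,7.2,0.35],[0,0,0,0,0,0,0.35],[0,0,0,0,0,0,0.35]]])

```text
clock: 2.6
eef_pos: [0.5713, 0.083, 0.2426]
tool_rot: [0.094, 0.996, 0.004, 0.004]
ft_force: [-0.0, -0.2, 0.1]
grip_width: 0.0297
```

```bash
python3 st.py; python3 - <<'E'
from h import *
im,d=bot.camera('wrist');save('w1.png',im)
E
```

```text
2.6 [0.5713 0.083  0.2426] z [ 0.009  0.008 -1.   ] yang 79.2 [-0.04 -0.21  0.05] 0.029740541454887557 [0.14 0.38 0.24 1.41 0.01 0.33]
```

View pics/w1.png

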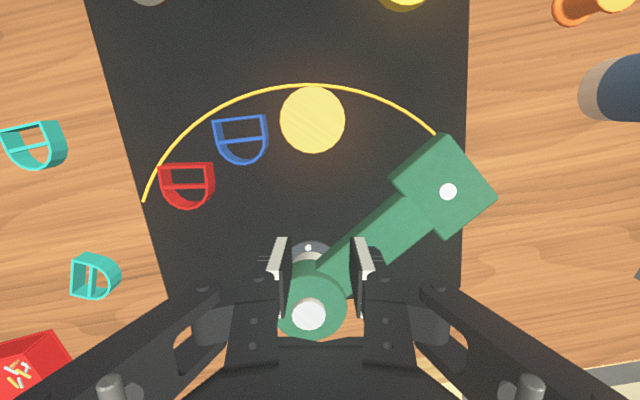

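The wrist view shows the tin lid at (312,120), red die (187,186), blue die (240,138), dot (448,191) and hub pin (308,314). I measure from these for a second estimate.

```bash
cat >> h.py <<'E'
from scipy.spatial.transform import Rotation as Rot
def wray(u,v,z,o,i):
    f=200/np.tan(np.radians(i['vfov'])/2);K=np.array([[f,0,i['cx']],[0,f,i['cy']],[0,0,1]])
    p=cv2.undistortPoints(np.array([[[u,v]]],float),K,np.array([i['k1'],0,0,0,0.]))[0,0]
    T=np.eye(4);T[:3,:3]=Rot.from_quat(o['tool_rot']).as_matrix();T[:3,3]=o['eef_pos'];T=T@i['tool_from_camera']
    r=T[:3,:3]@np.array([p[0],p[1],1]);c=T[:3,3];return c+r*(z-c[2])/r[2]
E
python3 - <<'E'
from h import *
o=bot.get_obs();i=bot.camera_info('wrist')
for n,u,v,z in[('tin',312,120,.085),('dot',448,191,.098),('hub',308,314,.12),('hubpin',308,313,.125),('redL',158,163,.04),('redR',214,163,.04),('redTop',187,210,.04),('blueL',212,117,.04),('blueR',267,115,.04),('blueTop',242,165,.04),('arc',310,84,.015),('arcL',144,201,.015)]:
    print(n,wray(u,v,z,o,i).round(4))
E
```

```text
tin [0.5084 0.0882 0.085 ]
dot [0.6002 0.2078 0.098 ]
hub [0.6976 0.047  0.12  ]
hubpin [0.6927 0.0481 0.125 ]
redL [ 0.5232 -0.0965  0.04  ]
redR [ 0.5355 -0.0331  0.04  ]
redTop [ 0.5843 -0.0814  0.04  ]
blueL [ 0.4857 -0.0206  0.04  ]
blueR [0.4951 0.0395 0.04  ]
blueTop [ 0.5438 -0.002   0.04  ]
arc [0.4705 0.0923 0.015 ]
arcL [ 0.5683 -0.1447  0.015 ]
```

Request:
move_arm(series=[[[-0.4,-0.7,-2,0,0,-0.8,0.35],[0,0,-4.5,0,0,0,0.35],[0,0,-4.5,0,0,0,0.35],[0,0,-4,0,0,0,0.35],[0,0,0,0,0,0,0.35]]])

```text
clock: 3.15
eef_pos: [0.5649, 0.0707, 0.0929]
tool_rot: [0.107, 0.994, 0.005, 0.008]
ft_force: [-0.3, 0.5, 0.1]
grip_width: 0.0299
```

```bash
python3 st.py; python3 - <<'E'
from h import *
im,d=bot.camera('wrist');save('w2.png',im)
im,d=bot.camera('scene');save('s2.png',cv2.resize(im[120:320,220:480],None,fx=3,fy=3))
E
```

```text
3.15 [0.5649 0.0707 0.0929] z [ 0.017  0.008 -1.   ] yang 77.8 [-0.26  0.55  0.14] 0.02992725196073017 [ 0.12  0.46 -0.06  1.04  0.01  0.34]
```

View pics/w2.png

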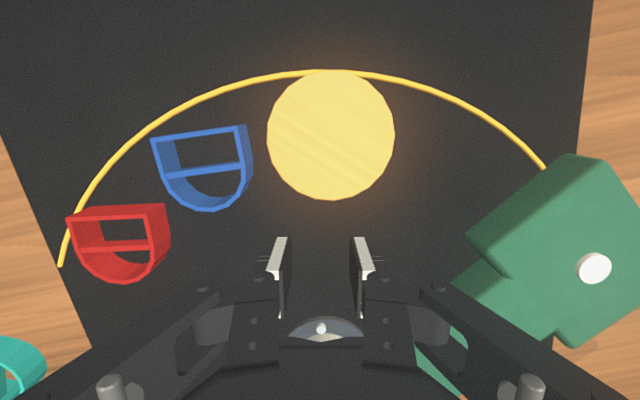

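View pics/s2.png

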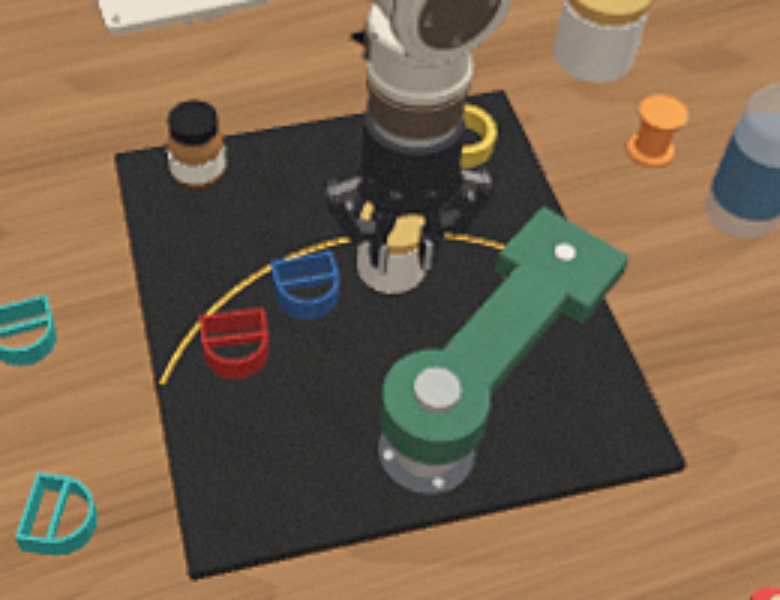

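The fingers at (277,255) and (362,255) stand behind the tin. The tin's lid (331,135) sits about 5 mm to the right of the gap's middle, so I correct y, then lower.

Request:
move_arm(series=[[[0,0.5,-1.5,0,0,0,0.35],[0,0,-1.5,0,0,0,0.35],[0,0,-1.2,0,0,0,0.35],[0,0,0,0,0,0,0.35],[0,0,0,0,0,0,0.35]]])

```text
clock: 3.75
eef_pos: [0.5801, 0.0764, 0.0708]
tool_rot: [0.108, 0.994, 0.009, 0.025]
ft_force: [-0.0, -0.5, -0.4]
grip_width: 0.0299
```

```bash
python3 st.py; python3 - <<'E'
from h import *
im,d=bot.camera('wrist');save('w3.png',im)
E
```

```text
3.75 [0.5801 0.0764 0.0708] z [ 0.053  0.013 -0.999] yang 77.6 [-0.02 -0.54 -0.44] 0.0299185183238646 [ 0.13  0.48 -0.08  0.95  0.01  0.34]
```

View pics/w3.png

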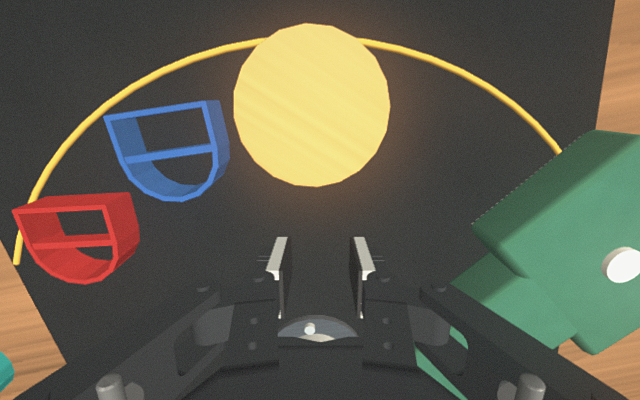

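Request:
move_arm(series=[[[-0.8,0,-0.5,-0.3,1.5,0,0.35],[-0.6,0,-0.5,-0.3,1.5,0,0.35],[0,0,-0.5,0,0,0,0.35],[0,0,-0.5,0,0,0,0.35],[0,0,-0.3,0,0,0,0.35]]])

```text
clock: 4.3
eef_pos: [0.5664, 0.0766, 0.0485]
tool_rot: [0.108, 0.994, 0.001, -0.0]
ft_force: [0.3, -0.6, -0.5]
grip_width: 0.0299
```

```bash
echo "print(o['tau'].round(1),o['joint_vel'].round(3))">>st.py; python3 st.py
```

```text
4.3 [0.5664 0.0766 0.0485] z [-0.001  0.002 -1.   ] yang 77.6 [ 0.33 -0.56 -0.47] 0.029865820163780966 [ 0.13  0.52 -0.08  0.97  0.    0.35]
[  0.  -46.8  21.8   0.1   0.    0. ] [ 0.003  0.038 -0.036 -0.071  0.001 -0.001]
```

Request:
move_arm(series=[[[-0.7,0.15,0,0,0,0,0.35],[-0.7,0.15,0,0,0,0,0.35],[-0.7,0.15,0,0,0,0,0.35],[-0.7,0.15,0,0,0,0,0.35],[-0.7,0.15,0,0,0,0,0.35]]])

```text
clock: 4.8
eef_pos: [0.5294, 0.0843, 0.048]
tool_rot: [0.108, 0.994, 0.001, 0.0]
ft_force: [1.5, -0.4, -0.3]
grip_width: 0.0298
```

```bash
python3 st.py; python3 - <<'E'
from h import *
im,d=bot.camera('wrist');save('w4.png',im)
E
```

```text
4.8 [0.5294 0.0843 0.048 ] z [ 0.     0.001 -1.   ] yang 77.6 [ 1.52 -0.37 -0.26] 0.02981839922836608 [ 0.16  0.46 -0.19  0.92  0.    0.37]
[ -0.1 -42.5  20.8   0.5   0.1  -0. ] [ 0.053 -0.127 -0.207 -0.087 -0.001  0.051]
```

View pics/w4.png

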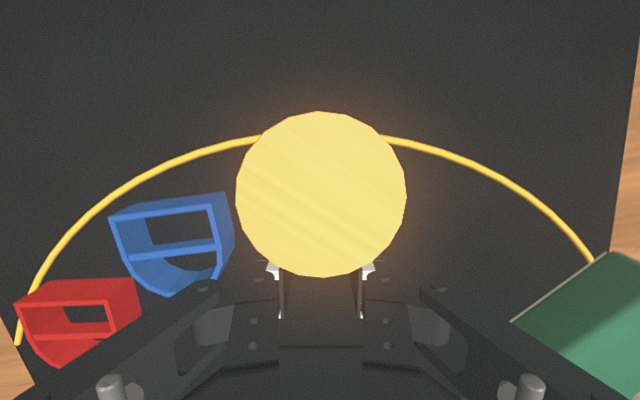

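The tin (320,194) sits cradled between both fingers and is moving; 1.5 N of push shows. Continuing.

Request:
move_arm(series=[[[-0.7,0.15,0,0,0,0,0.35],[-0.7,0.15,0,0,0,0,0.35],[-0.7,0.15,0,0,0,0,0.35],[-0.7,0.15,0,0,0,0,0.35],[-0.7,0.15,0,0,0,0,0.35]]])

```text
clock: 5.35
eef_pos: [0.4909, 0.0927, 0.0486]
tool_rot: [0.108, 0.994, 0.001, 0.0]
ft_force: [1.8, -0.9, -0.5]
grip_width: 0.0296
```

Request:
move_arm(series=[[[-0.7,0.15,0,0,0,0,0.35],[-0.7,0.15,0,0,0,0,0.35],[-0.7,0.15,0,0,0,0,0.35],[-0.7,0.15,0,0,0,0,0.35],[-0.4,0.1,0,0,0,0,0.35]]])

```text
clock: 5.85
eef_pos: [0.4553, 0.1003, 0.0485]
tool_rot: [0.108, 0.994, 0.001, 0.0]
ft_force: [2.2, -0.8, -0.3]
grip_width: 0.03
```

```bash
python3 st.py; python3 - <<'E'
from h import *
im,d=bot.camera('wrist');save('w5.png',im)
im,d=bot.camera('top');save('t5.png',cv2.resize(im[115:285,215:380],None,fx=3.5,fy=3.5,interpolation=cv2.INTER_CUBIC))
for r in bot.find_in('top','tin_mid'):print(r)
E
```

```text
5.85 [0.4553 0.1003 0.0485] z [ 0.     0.001 -1.   ] yang 77.6 [ 2.22 -0.78 -0.27] 0.030004421117830304 [ 0.22  0.34 -0.38  0.85  0.    0.43]
[  0.1 -36.4  19.4   0.4   0.2  -0. ] [ 0.043 -0.066 -0.1   -0.044 -0.002  0.042]
{'at': [0.2929, 0.3956, 0.0944], 'confidence': 0.65}
```

View pics/w5.png

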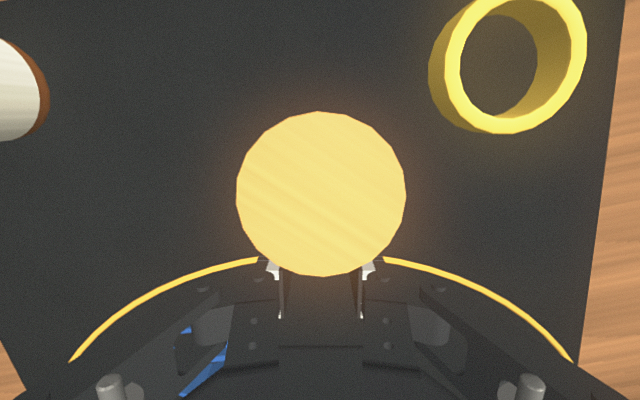

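View pics/t5.png

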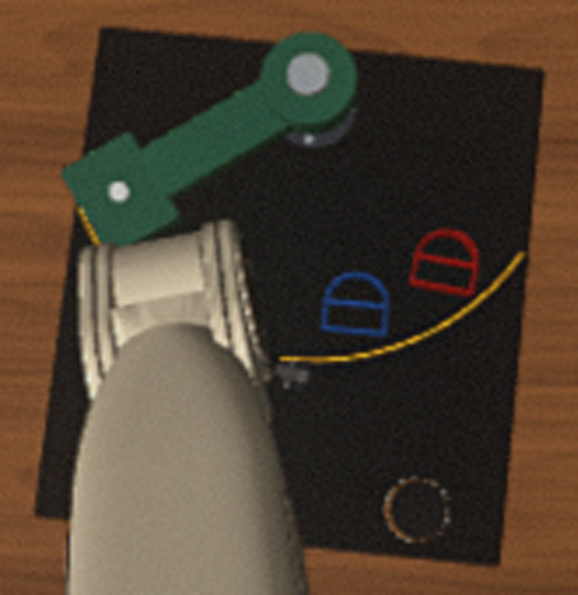

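The tin (320,194) now lies fully past the arc at (~320,255), clear of the tape (505,65). I measure it, then back away.

```bash
python3 - <<'E'
from h import *
o=bot.get_obs();i=bot.camera_info('wrist')
t=wray(321,193.5,.085,o,i);print(t,np.hypot(*(t[:2]-[.6995,.0465])), 'arc',wray(258,259,.015,o,i))
E
```

```text
[0.41389952 0.10963152 0.085     ] 0.29249483060177034 arc [0.46656777 0.05673769 0.015     ]
```

Request:
move_arm(series=[[[1.0,-0.2,0,0,0,0,0.35],[1.2,-0.2,0,0,0,0,0.35],[1,-0.2,1.5,0,0,0,0.35],[0,0,3,0,0,0,0.35],[0,0,3.5,0,0,0,0.35]]])

```text
clock: 6.5
eef_pos: [0.4889, 0.0925, 0.1255]
tool_rot: [0.109, 0.994, -0.001, -0.005]
ft_force: [0.8, -0.2, -0.3]
grip_width: 0.0299
```

```bash
python3 st.py
```

```text
6.5 [0.4889 0.0925 0.1255] z [-0.01  -0.001 -1.   ] yang 77.5 [ 0.78 -0.16 -0.3 ] 0.02988204483709195 [ 0.19  0.32 -0.18  1.09  0.    0.4 ]
[  0.  -37.4  21.1  -1.    0.    0. ] [-0.014 -0.326  0.559  0.886 -0.002 -0.007]
```

Tin measured at about 0.289 m from the column. Next, I shut the fingers and go over the beam to its far side.

Request:
move_arm(series=[[[0,0,3,0,-0.5,0,0],[3,3,1,0,0,0,0],[3.5,3.5,0,0,0,0,0],[3.5,3.5,0,0,0,0,0],[3.5,3.5,0,0,0,0,0]]])

```text
clock: 7.0
eef_pos: [0.6318, 0.2236, 0.1754]
tool_rot: [0.114, 0.993, 0.001, 0.006]
ft_force: [1.5, 0.0, 0.6]
grip_width: -0.0
```

```bash
python3 st.py
```

```text
7.0 [0.6318 0.2236 0.1754] z [ 0.012  0.001 -1.   ] yang 76.9 [1.51 0.03 0.61] -2.3108765416073225e-05 [ 0.34  0.6   0.41  1.37 -0.    0.57]
[  0.3 -57.4  20.6  -0.5   0.1  -0.3] [ 0.322  0.943  1.609  0.632 -0.009  0.337]
```

Request:
move_arm(series=[[[1.0,2.2,0,0,0,0,0],[0.6,1,0,0,0,0,0],[0,0,0,0,0,0,0],[0,0,0,0,0,0,0],[0,0,0,0,0,0,0]]])

```text
clock: 7.5
eef_pos: [0.6556, 0.2601, 0.1699]
tool_rot: [0.113, 0.994, 0.002, 0.006]
ft_force: [-0.0, -0.2, 0.1]
grip_width: -0.0001
```

```bash
python3 st.py; python3 - <<'E'
from h import *
im,d=bot.camera('wrist');save('w6.png',im)
im,d=bot.camera('scene');save('s6.png',cv2.resize(im[120:320,220:480],None,fx=3,fy=3))
E
```

```text
7.5 [0.6556 0.2601 0.1699] z [ 0.013  0.002 -1.   ] yang 77.0 [-0.03 -0.17  0.11] -6.412426827589892e-05 [ 0.38  0.68  0.54  1.41 -0.    0.61]
[  0.4 -57.1  25.9  -0.2   0.    0. ] [-0.012  0.004 -0.     0.004 -0.003 -0.002]
```

View pics/w6.png

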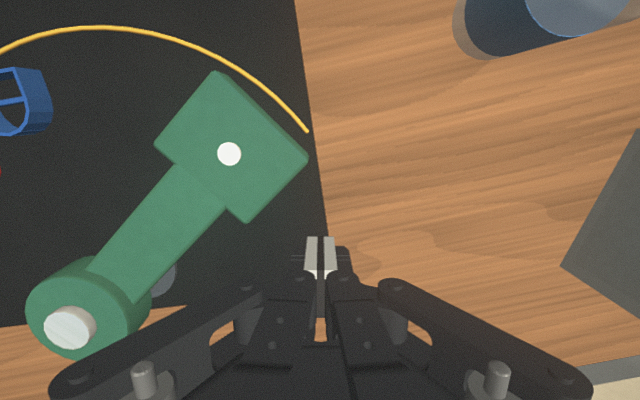

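View pics/s6.png

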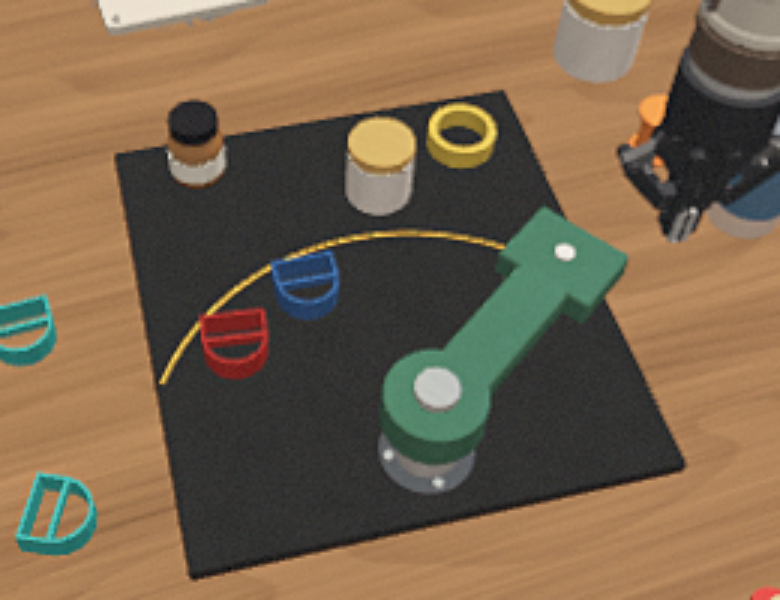

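The tin stands upright outside the arc at (380,165) in the scene crop. The shut fingers (320,255 in the wrist view) are clear of the block's far side. Lowering beside it.

Request:
move_arm(series=[[[0,-0.2,-1.8,0,0.4,0,0],[0,0,-1.8,0,0.4,0,0],[0,0,-1.8,0,0,0,0],[0,0,-1.5,0,0,0,0],[0,0,-1,0,0,0,0]]])

```text
clock: 8.1
eef_pos: [0.656, 0.2547, 0.0927]
tool_rot: [0.115, 0.993, 0.002, 0.002]
ft_force: [0.4, -0.6, -0.3]
grip_width: -0.0
```

```bash
python3 st.py
```

```text
8.1 [0.656  0.2547 0.0927] z [ 0.004  0.004 -1.   ] yang 76.8 [ 0.4  -0.62 -0.28] -1.8485859739496016e-05 [0.37 0.72 0.41 1.25 0.   0.6 ]
[  0.  -58.6  25.3   0.1   0.    0. ] [-0.007  0.057 -0.168 -0.225 -0.001 -0.001]
```

Request:
move_arm(series=[[[0,0,-0.7,0,0,0,0],[0,0,-0.5,0,0,0,0],[0,0,0,0,0,0,0],[-0.5,-0.3,0,0,0,0,0],[-0.5,-0.3,0,0,0,0,0]]])

```text
clock: 8.6
eef_pos: [0.6452, 0.2478, 0.0789]
tool_rot: [0.116, 0.993, 0.002, 0.001]
ft_force: [0.0, -0.9, 0.3]
grip_width: -0.0
```

```bash
python3 st.py; cat > plan.py <<'E'
import numpy as np
C=np.array([.6995,.0465]);e=np.array([.228,.974]);g=np.array([.974,-.228])
def fc(phi,r=.19): # phi: world angle of beam dir off -x axis toward +y
    b=np.array([-np.cos(phi),np.sin(phi)]);n=np.array([b[1],-b[0]])
    h=.0145*abs(e@n)+.011*abs(g@n);return C+r*b+(.045+h)*n
p0=np.arctan2(.2078-.0465,.6995-.6005);p1=np.arctan2(-.077-.0465,.6995-.555);print(np.degrees([p0,p1]))
prev=None
for p in np.linspace(p0,p1,25):
    x=fc(p);print(round(np.degrees(p),1),x.round(4),(None if prev is None else ((x-prev)*100).round(2)));prev=x
E
python3 plan.py
```

```text
8.6 [0.6452 0.2478 0.0789] z [ 0.003  0.004 -1.   ] yang 76.7 [ 0.03 -0.94  0.31] -3.2015568219530494e-05 [0.37 0.71 0.34 1.2  0.   0.6 ]
[  0.1 -56.3  24.9   0.1   0.    0. ] [-0.013 -0.13  -0.223 -0.114  0.002 -0.016]
[ 58.45993019 -40.51956035]
58.5 [0.6538 0.2414] None
54.3 [0.64   0.2377] [-1.38 -0.37]
50.2 [0.6265 0.2329] [-1.36 -0.47]
46.1 [0.6132 0.2272] [-1.33 -0.58]
42.0 [0.6004 0.2204] [-1.29 -0.68]
37.8 [0.588  0.2126] [-1.24 -0.78]
33.7 [0.5761 0.2039] [-1.18 -0.87]
29.6 [0.5649 0.1943] [-1.12 -0.96]
25.5 [0.5544 0.1837] [-1.05 -1.05]
21.3 [0.5447 0.1724] [-0.97 -1.13]
17.2 [0.5358 0.1603] [-0.89 -1.21]
13.1 [0.5279 0.1475] [-0.79 -1.28]
9.0 [0.5212 0.1357] [-0.67 -1.19]
4.8 [0.5153 0.1233] [-0.59 -1.24]
0.7 [0.5103 0.1104] [-0.5  -1.29]
-3.4 [0.5062 0.0972] [-0.41 -1.33]
-7.5 [0.503  0.0835] [-0.32 -1.36]
-11.7 [0.5007 0.0696] [-0.22 -1.39]
-15.8 [0.4995 0.0555] [-0.12 -1.41]
-19.9 [0.4993 0.0412] [-0.02 -1.43]
-24.0 [0.5002 0.0269] [ 0.09 -1.43]
-28.1 [0.5022 0.0126] [ 0.19 -1.43]
-32.3 [ 0.5052 -0.0017] [ 0.3  -1.42]
-36.4 [ 0.5093 -0.0157] [ 0.41 -1.4 ]
-40.5 [ 0.5145 -0.0295] [ 0.52 -1.38]
```

Request:
move_arm(series=[[[-1.2,-0.6,0,0,0,0,0],[-1.2,-0.7,0,0,0,0,0],[-1.2,-0.8,0,0,0,0,0],[-1.2,-0.9,0,0,0,0,0],[-1.2,-0.9,0,0,0,0,0]]])

```text
clock: 9.1
eef_pos: [0.5868, 0.2127, 0.0835]
tool_rot: [0.114, 0.993, 0.008, 0.007]
ft_force: [2.1, 1.3, -1.1]
grip_width: 0.0
```

```bash
python3 st.py; python3 - <<'E'
from h import *
im,d=bot.camera('wrist');save('w7.png',im)
E
```

```text
9.1 [0.5868 0.2127 0.0835] z [ 0.016  0.015 -1.   ] yang 76.9 [ 2.1   1.34 -1.11] 1.5270710588872633e-05 [0.34 0.56 0.09 1.08 0.01 0.57]
[  0.  -49.4  23.6   1.   -0.1   0.1] [-0.069 -0.294 -0.484 -0.227  0.006 -0.072]
```

View pics/w7.png

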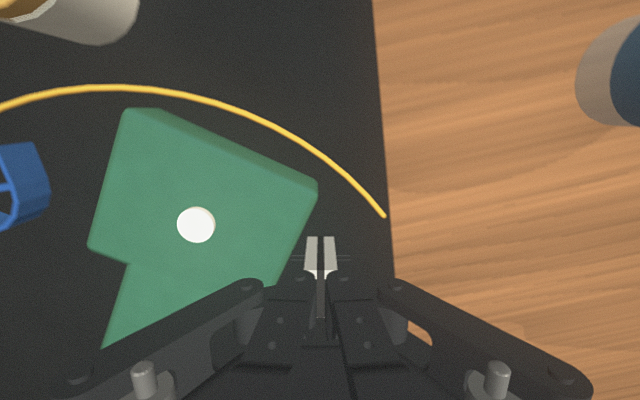

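The beam follows: its dot is at (196,224), the finger sits on its trailing side at (320,255), and the tin (80,20) is ahead but beyond the arc.

Request:
move_arm(series=[[[-1.2,-0.9,-0.1,-0.3,0.3,0,0],[-1.1,-1.0,-0.1,-0.3,0.3,0,0],[-1.05,-1.05,0,-0.3,0.3,0,0],[-1.0,-1.1,0,0,0,0,0],[-0.9,-1.2,0,0,0,0,0]]])

```text
clock: 9.65
eef_pos: [0.5365, 0.1611, 0.0873]
tool_rot: [0.113, 0.994, 0.003, 0.007]
ft_force: [1.7, 2.0, 0.5]
grip_width: 0.0002
```

```bash
python3 st.py; python3 - <<'E'
from h import *
im,d=bot.camera('wrist');save('w8.png',im)
E
```

```text
9.65 [0.5365 0.1611 0.0873] z [ 0.014  0.005 -1.   ] yang 77.0 [1.75 2.04 0.53] 0.00021821939014411904 [ 0.29  0.45 -0.09  1.02  0.    0.52]
[  0.2 -43.3  22.4   0.7  -0.4   0.1] [-0.159 -0.234 -0.348 -0.152  0.007 -0.16 ]
```

View pics/w8.png

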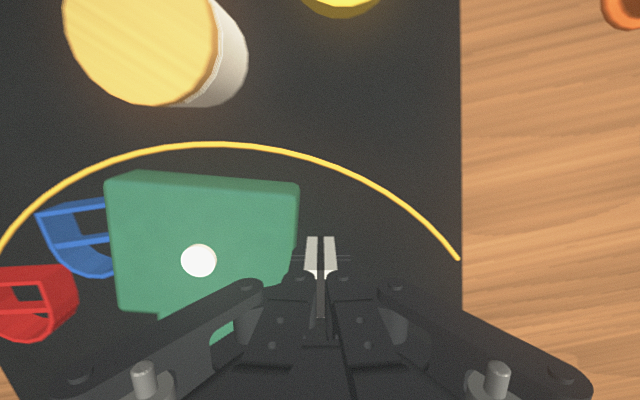

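The beam (dot 198,260) turns inside the arc, well clear of the tin's foot (200,105). The tool has risen a little, so I bring it down while pushing.

Request:
move_arm(series=[[[-0.8,-1.2,-0.25,0,0.3,0,0],[-0.7,-1.2,-0.25,0,0.3,0,0],[-0.6,-1.25,-0.2,0,0.2,0,0],[-0.5,-1.3,-0.1,0,0,0,0],[-0.4,-1.3,-0.1,0,0,0,0]]])

```text
clock: 10.2
eef_pos: [0.5079, 0.0974, 0.082]
tool_rot: [0.112, 0.994, 0.005, 0.004]
ft_force: [1.6, 1.7, 1.3]
grip_width: 0.0003
```

```bash
python3 st.py; python3 - <<'E'
from h import *
im,d=bot.camera('wrist');save('w9.png',im)
E
```

```text
10.2 [0.5079 0.0974 0.082 ] z [ 0.008  0.01  -1.   ] yang 77.1 [1.62 1.66 1.32] 0.0002901320982493613 [ 0.18  0.38 -0.21  0.97  0.01  0.41]
[  0.3 -39.5  21.1   0.6  -0.5   0.2] [-0.248 -0.107 -0.197 -0.097  0.004 -0.246]
```

View pics/w9.png

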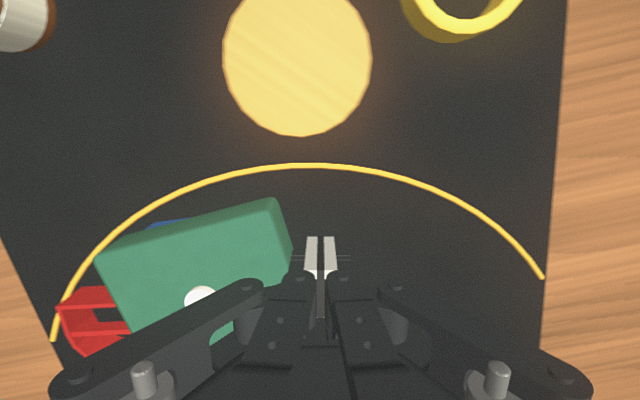

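Request:
move_arm(series=[[[-0.3,-1.35,-0.1,0,0.2,0,0],[-0.2,-1.4,0,0,0.2,0,0],[-0.1,-1.4,0,0,0,0,0],[0,-1.4,0,0,0,0,0],[0.1,-1.4,0,0,0,0,0]]])

```text
clock: 10.75
eef_pos: [0.5002, 0.0207, 0.0798]
tool_rot: [0.113, 0.994, 0.004, -0.002]
ft_force: [0.4, 2.0, 1.0]
grip_width: -0.0003
```

```bash
python3 st.py; python3 - <<'E'
from h import *
im,d=bot.camera('wrist');save('w10.png',im)
im,d=bot.camera('scene');save('s10.png',cv2.resize(im[120:320,220:480],None,fx=3,fy=3))
im,d=bot.camera('top');save('t10.png',cv2.resize(im[115:285,215:380],None,fx=3.5,fy=3.5,interpolation=cv2.INTER_CUBIC))
E
```

```text
10.75 [0.5002 0.0207 0.0798] z [-0.003  0.009 -1.   ] yang 77.0 [0.41 2.02 0.95] -0.0003435053420799618 [ 0.04  0.36 -0.24  0.97  0.01  0.26]
[  0.1 -39.4  20.9   0.3  -0.6   0.3] [-0.307  0.007  0.004  0.007 -0.    -0.3  ]
```

View pics/s10.png

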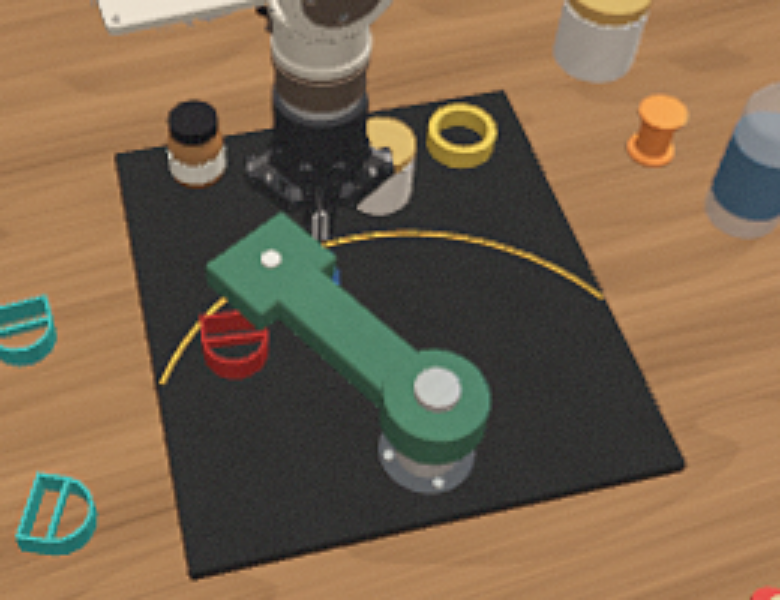

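View pics/t10.png

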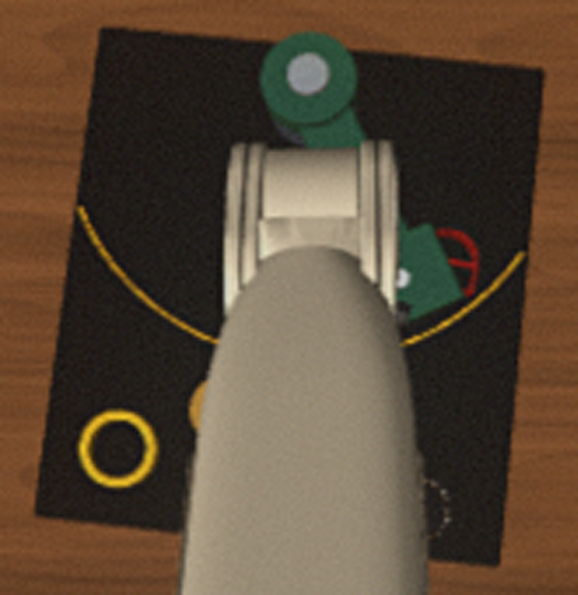

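The scene view shows the dot at (271,258) of the crop, not yet over the red die (235,340); tin, blue die and the rest are untouched. I work out the angles.

```bash
python3 - <<'E'
from h import *
S=lambda x,y:(220+(x+.5)/3-.5,120+(y+.5)/3-.5)
C=np.array([.6998,.0467])
dot=ray_z('scene',*S(271,258),.098);hub=ray_z('scene',*S(437,389),.122)
red=[ray_z('scene',*S(*q),.04) for q in[(202,318),(264,311),(238,362),(268,340)]]
print(dot,hub,np.round(red,4).tolist())
ang=lambda p:np.degrees(np.arctan2(p[1]-C[1],C[0]-p[0]))
print('dot',ang(dot),np.hypot(*(dot[:2]-C)),'tin',ray_z('scene',*S(390,132),.085))
im=cv2.imread('pics/scene0.png');hsv=cv2.cvtColor(im,cv2.COLOR_BGR2HSV)
m=(cv2.inRange(hsv,(0,120,60),(10,255,255))|cv2.inRange(hsv,(170,120,60),(180,255,255)));m[:215]=0;m[250:]=0;m[:,:280]=0;m[:,315:]=0
p=cv2.findNonZero(m);c=p.mean((0,1));r=ray_z('scene',*c,.0275);print('red mean',c,r,ang(r))
for r in([.5564,-.0772],[.554,-.0778],[.5569,-.073]):print(ang(r),np.hypot(*(np.array(r)-C)))
o=bot.get_obs()
for r in bot.find_in('scene','die_red_mid'):print(r,ang(r['at']))
E
```

```text
[ 0.527964   -0.03308658  0.098     ] [0.70498038 0.04507274 0.122     ] [[0.5298, -0.0982, 0.04], [0.5394, -0.0442, 0.04], [0.5836, -0.0807, 0.04], [0.5699, -0.0497, 0.04]]
dot -24.906299951563337 0.189455827112968 tin [0.40771009 0.1213949  0.085     ]
red mean [297.99253731 233.37313433] [ 0.55400454 -0.07554458  0.0275    ] -39.97869837281911
-40.82756457598857 0.18951192574611234
-40.49432708858823 0.19172347274134166
-39.95118131810657 0.18640949546629862
{'at': [0.6668, -0.2614, 0.0234], 'confidence': 0.71} -83.88646630855096
{'at': [0.4849, -0.2525, 0.019], 'confidence': 0.55} -54.31225313595336
{'at': [0.5598, -0.0821, 0.0363], 'confidence': 0.54} -42.61405596961119
```

View pics/w10.png

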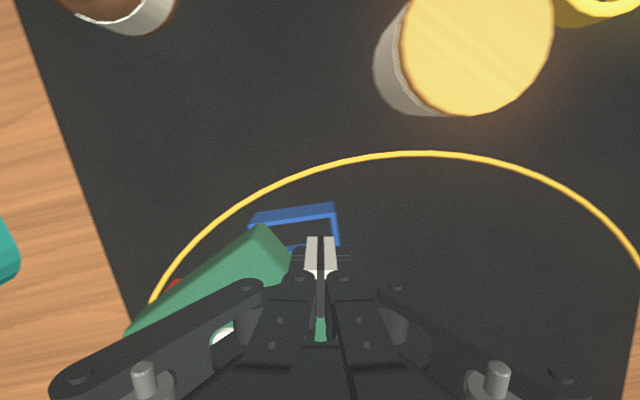

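The target is about -40.5° and the beam is at -24.9°. I push most of the way, then look.

Request:
move_arm(series=[[[0.2,-1.2,0,0,0,0,0],[0.3,-1.1,0,0,0,0,0],[0.3,-1.0,0,0,0,0,0],[0.2,-0.6,0,0,0,0,0],[0,0,0,0,0,0,0]]])

```text
clock: 11.45
eef_pos: [0.5106, -0.0196, 0.0794]
tool_rot: [0.112, 0.994, 0.004, -0.003]
ft_force: [-0.3, 0.5, 0.2]
grip_width: -0.0001
```

```bash
python3 st.py; cat > dot.py <<'E'
import sys
from h import *
C=np.array([.6998,.0467]);ang=lambda p:np.degrees(np.arctan2(p[1]-C[1],C[0]-p[0]))
im,d=bot.camera('scene');save(sys.argv[1],cv2.resize(im[120:320,220:480],None,fx=3,fy=3,interpolation=cv2.INTER_CUBIC))
bgr=im[:,:,::-1].copy();hsv=cv2.cvtColor(bgr,cv2.COLOR_BGR2HSV)
# white dot enclosed by green: bright low-sat blob
m=cv2.inRange(hsv,(0,0,140),(180,70,255))
n,l,s,c=cv2.connectedComponentsWithStats(m)
for k in range(1,n):
    if 12<s[k,4]<80 and 270<c[k,0]<360 and 180<c[k,1]<240:
        p=ray_z('scene',*c[k],.098);print(c[k].round(1),s[k,4],p.round(4),'ang',ang(p).round(2),'R',np.hypot(*(p[:2]-C)).round(4))
E
python3 dot.py s11.png
```

```text
11.45 [ 0.5106 -0.0196  0.0794] z [-0.005  0.009 -1.   ] yang 77.1 [-0.25  0.51  0.24] -0.00012534921393515195 [-0.04  0.38 -0.21  0.98  0.01  0.18]
[ -0.5 -40.3  21.7  -0.   -0.2  -0. ] [-0.003  0.003  0.001  0.004  0.004 -0.003]
[300.4 213.9] 42 [ 0.5455 -0.0637  0.098 ] ang -35.6 R 0.1898
```

View pics/s11.png

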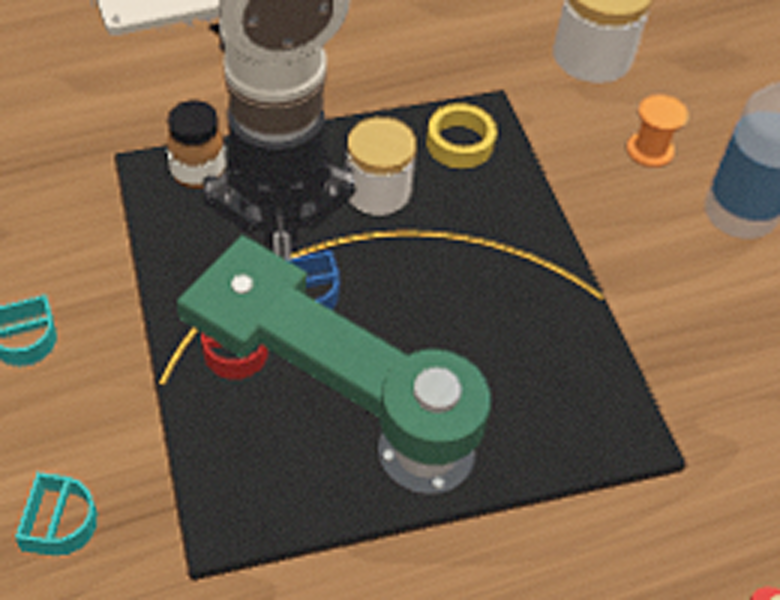

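The dot is at -35.6°, so about 4.8° (1.6 cm) is left.

Request:
move_arm(series=[[[0.2,-0.5,0,0,0,0,0],[0.2,-0.5,0,0,0,0,0],[0.2,-0.4,0,0,0,0,0],[0,0,0,0,0,0,0],[0,0,0,0,0,0,0]]])

```text
clock: 12.0
eef_pos: [0.5165, -0.0342, 0.0792]
tool_rot: [0.112, 0.994, 0.004, -0.003]
ft_force: [0.2, 1.7, 0.6]
grip_width: -0.0001
```

```bash
python3 st.py;python3 dot.py s12.png
```

```text
12.0 [ 0.5165 -0.0342  0.0792] z [-0.006  0.009 -1.   ] yang 77.1 [0.15 1.68 0.56] -5.72437669292766e-05 [-0.07  0.4  -0.19  0.99  0.01  0.15]
[ -0.5 -41.1  21.9  -0.1  -0.3  -0. ] [-0.006  0.001  0.001 -0.     0.002 -0.003]
[296.8 217.8] 39 [ 0.5545 -0.0756  0.098 ] ang -40.09 R 0.1899
```

-40.1° matches the red die's (0.554, -0.0755) in the same camera. I back off and check from above.

Request:
move_arm(series=[[[-0.3,0.8,0,0,0,0,0],[-0.5,1.0,0,0,0,0,0],[-0.5,1.0,2,0,0,0,0],[0,0,4,0,0,0,0],[0,0,5,0,0,0,0]]])

```text
clock: 12.55
eef_pos: [0.4943, -0.0025, 0.184]
tool_rot: [0.111, 0.994, 0.003, -0.013]
ft_force: [1.0, -0.3, 0.5]
grip_width: 0.0002
```

Request:
move_arm(series=[[[0,0,4,0,0,0,0],[0,-3,2,0,0,0,0],[-2,-4.5,0,0,0,0,0],[-2,-4.5,0,0,0,0,0],[-2,-4.5,0,0,0,0,0]]])

```text
clock: 13.05
eef_pos: [0.4371, -0.1626, 0.2553]
tool_rot: [0.102, 0.995, 0.003, -0.004]
ft_force: [0.0, -0.4, -0.3]
grip_width: -0.0001
```

Request:
move_arm(series=[[[-2,-4.5,0,0,0,0,0],[-2,-4.5,0,0,0,0,0],[-2,-4.5,0,0,0,0,0],[-2,-4.5,0,0,0,0,0],[0,0,0,0,0,0,0]]])

```text
clock: 13.55
eef_pos: [0.3509, -0.3483, 0.256]
tool_rot: [0.103, 0.995, 0.001, -0.003]
ft_force: [0.0, 0.8, -1.1]
grip_width: -0.0001
```

```bash
python3 st.py;python3 dot.py s13.png; python3 - <<'E'
from h import *
im,d=bot.camera('top');save('t13.png',cv2.resize(im[115:285,215:380],None,fx=3.5,fy=3.5,interpolation=cv2.INTER_CUBIC))
for r in bot.find_in('top','tin_mid'):print(r)
E
```

```text
13.55 [ 0.3509 -0.3483  0.256 ] z [-0.006  0.003 -1.   ] yang 78.2 [ 0.01  0.78 -1.14] -7.413943888693048e-05 [-0.78  0.23  0.05  1.4  -0.   -0.57]
[ -1.5 -36.3  26.1  -0.1  -0.4  -0.3] [ 0.063 -0.028 -0.035  0.017  0.062  0.022]
[296.8 217.8] 41 [ 0.5545 -0.0757  0.098 ] ang -40.11 R 0.1899
{'at': [0.2902, 0.3957, 0.0941], 'confidence': 0.87}
{'at': [0.4118, 0.1054, 0.0837], 'confidence': 0.62}
```

View pics/t13.png

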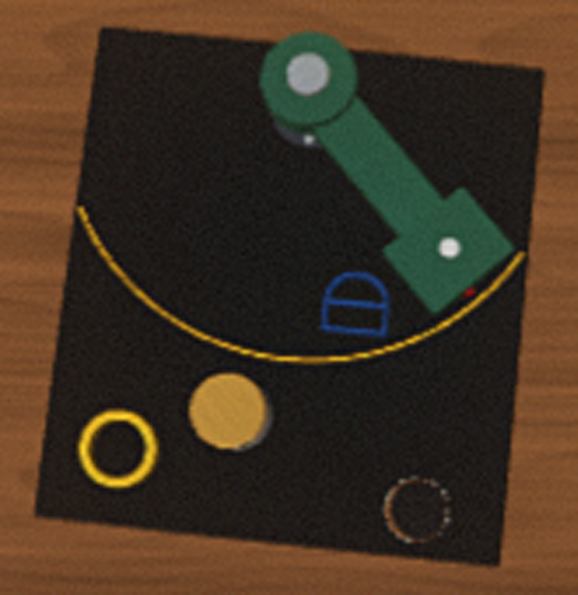

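View pics/s13.png

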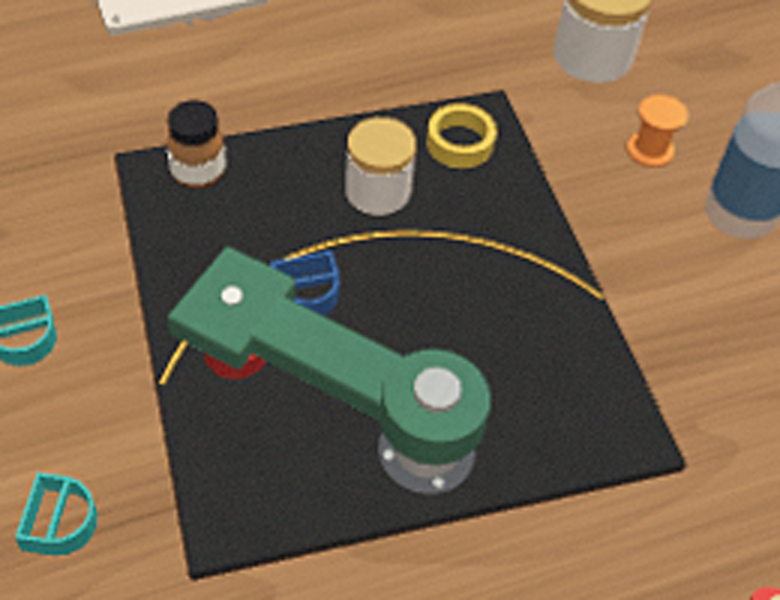

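From above, the dot is at (449,248) of the crop and the tin at (228,411), outside the arc. I compare the dot with the die in the same camera.

```bash
python3 - <<'E'
from h import *
C=lambda x,y:(215+(x+.5)/3.5-.5,115+(y+.5)/3.5-.5)
d=ray_z('top',*C(449.5,248),.098);t=ray_z('top',*C(228.5,411),.085);c=np.array([.6998,.0467])
print(d,'to red',np.hypot(*(d[:2]-[.5555,-.0775])),t,np.hypot(*(t[:2]-c)))
E
```

```text
[ 0.55716137 -0.07668648  0.098     ] to red 0.0018498544674896127 [0.41597323 0.10791756 0.085     ] 0.2903536252715268
```

```bash
python3 - <<'E'
from h import *
print(bot.job_done())
E
```

```text
the job is handed in; nothing more can be done
None
```

The press is ready to cut, and I handed the job in at about 13.6 s of the 64 s allowed. No verdict came back.

- **Tin:** I slid it away from the column with two part-open fingertips. It stands upright about 290 mm from the column's axis, against the 265 mm needed.
- **Beam:** I pushed it round with the shut fingertips from about 58° on one side to 40° on the other. Its white dot sits about 2 mm from the red die's centre in the top camera, and under 1 mm in the scene camera. It had not moved after I backed off.
- **Everything else:** In the last pictures the blue die, tape, glue and spool look where they were. The mallet was outside those crops, and the red die is now mostly hidden under the pad, so I could not re-check their positions. The beam passed well clear of the tin.

**Checks that failed or disagreed:**
- The die finder ranked teal look-alikes first, and its own fix on the red die was about 2° off, so I located the die by its colour instead.
- The tool drifted about 15 mm and tilted about 3° while I lowered it behind the tin. I corrected this before touching anything.

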